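# Open the filter cover of the studio's air cleaner

## Robot

A 6-joint arm with a two-finger parallel gripper is mounted at the origin on the work surface. World frame = base frame: x ahead of the robot, y to its left, z up, the work surface at z = 0. Lengths are in m, angles in rad, forces in N, time in s.
With the tool pointing down it reaches from about 0.35 to 0.775 m from the base axis. Payload 5.5 kg.
Tool frame: the origin (TCP) lies midway between the tips of the shut fingers; the grasp point (between the pads) lies 19 mm behind it; z points along the fingers, y is the line along which they close (so a half turn about z gives the same grasp; the last joint's range is limited). The gripper opens to 85 mm and grips with 20 to 120 N. Pads are 22 mm wide; open, the fingers measure 114 mm over their backs; the gripper's body (76 mm by 85 mm) begins 54 mm behind the grasp point. The pads swing forward as they close: fully open they stand 13 mm farther back than shut.
Start: joints at [-1.314, 0.313, 0.046, 1.304, 0, 1.431], TCP at [0.222, -0.53, 0.231] pointing down, gripper open.
Joint ranges: [-2.76, 2.76], [-0.86, 1.69], [-1.03, 1.26], [-2.2, 2.34], [-1.47, 1.5], [-3.14, 3.14]. Speed limits (rad/s): [2.57, 2.57, 3.14, 3.14, 3.14, 3.14].

## Interface

Orientations are given as a unit quaternion [w, x, y, z].
In Python, from workcell import telemetry, imaging, env gives the robot as it stands. The module is installed in compiled form; this text tells all that it offers.
- The arm moves only by the tool step_arm, never from a script. Its argument "moves" is a list of rows, each a list of 3 entries, a list of its own where there are three numbers: the shift along the tool's x, y, z in mm, then the turn, a rotation vector about the tool's x, y, z in rad, then the finger opening in mm, from 0 to 85.4. A call has 1 to 8 rows; each row is the pose to reach, as a shift and turn from the pose commanded when the call began, along the tool's axes at that moment; what a row does not reach only later rows make up. A row lasts 1/12 s, in which the tool goes at most 41.7 mm and 7.16 degrees, less where a joint would pass 70% of its speed; a pose out of reach is approached as far as the arm can. A call with a gripper value outside its range is refused whole. The fingers move at their own pace and stop on an object; "grip_force" is the grip in N (left out, the last holds). Time passes only in rows, so rows that repeat a pose let the fingers close. It gives the time, the measured TCP pose, the force, the opening and the grip force at its end, in the units of the state.
- telemetry.get_state(): the state, without advancing time (a new reading comes with each control period).
- imaging.read_camera(name): name is "scene" or "top" or "wrist"; returns the picture (400x640x3 uint8, red, green, blue); there is no depth.
- imaging.camera_params(name): a dict with "camera_matrix" (3x3 intrinsics, pixels), "pose" (4x4, takes a point from camera to world coordinates). Camera axes: x right, y up, looking along -z (the intrinsics and any distortion apply to the point x, -y, -z); pixel columns grow to the right and rows downward; lengths in m; the calibration is good to about 2 mm. A picture is of the moment at which its call begins: read the wrist's pose just before it. camera_params takes no time and is no camera call; for the wrist camera it gives the pose at the moment of the call.
- env.hand_in(): hands the job in; it is judged then, once.
The state is a dict: "clock": time; "joint_pos": joint angles; "qvel": joint speeds; "tau": joint torques, N m; "tcp_pos": TCP position; "orientation": TCP orientation; "wrist_force": force on the tool from outside, world axes, zero at the start; "ft_torque": the same for the moment, N m; "finger_gap": finger opening in m; "grip_force": force on a finger pad.
Only numpy, scipy, OpenCV 4.12 (cv2) and the standard library are available. Lean on these libraries where they do the work, as an engineer would, in place of code of your own. Each camera call takes 0.05 s, during which the arm holds its last target. There are 200 camera calls.

## Task

Open the air cleaner on the print table to get at its filter: with the fingertips press the snap tab in front of the grey filter cover fully in, then push the cover by its ridge off its seat and along the runners until the whole filter is uncovered. Leave the cover lying flat on the runners and the robot clear of it; do not pick up or lift the cover, and leave everything else where it stands.

Things in the scene. Friction and masses are not known exactly. Their poses are not given: they have to be found in the camera images.
- cleaner: Bench air cleaner, fixed: white box 170 (x) x 350 (y) x 70 mm high. Origin at the centre of its underside, on the table; z up; +y is the way the cover slides off. On top two runners along y (tops at 94 mm, 108 mm apart inside, open channel between) bear the cover; guide walls outside them (inner faces 142 mm apart, tops at 110 mm) keep it straight. A rear block at the -y end has its top at 100 mm.
- filter (a point): Middle of the pleated filter that lies under the seated cover, 82 mm above the table. It reaches 61 mm from this point along +y and -y of the cleaner; the cover must slide clear of all of it.
- stop (a point): Middle of the inner face of the stop bar that ends the slide at the +y end of the runners, 155 mm from the cleaner's origin, at runner height (94 mm). The bar's top is at 110 mm. The cover's leading edge meets it after 145 mm of travel.
- cover: Flat grey plastic filter cover, loose, about 0.18 kg: plate 138 (x) x 130 (y) x 6 mm with an upright ridge across it. Origin at the centre of the plate's underside; axes as the cleaner's. Seated it is at y = -55 mm in the cleaner's frame, 94 mm above the table; it uncovers the filter wholly from y = +68 mm and meets the stop at +90 mm. It slides freely against about 1 N of friction.
- ridge (a point): Middle of the top of the cover's ridge, 27 mm above the plate's underside. The ridge is 90 mm long (along x), 10 mm thick (along y), stands 21 mm above the plate, and lies 35 mm behind the plate's middle, on the side away from the snap tab. Behind its rear (-y) face come 25 mm of plate, then the 53 mm long rear block, level with the plate's top.
- tab_top (a point): Centre of the flat top of the snap tab, a grey plastic pad 40 (x) x 44 mm (y) in the middle of the channel, right in front (+y) of the seated cover. Out, its top is 106 mm above the table, higher than the cover's plate, and blocks the cover; fully in, it is at 91 mm, 3 mm under the cover's path.
- tab (a joint): How far the snap tab is pressed down, in m: 0 out, 0.015 fully in against its hard stop. It moves straight down, takes about 4 N to move, and stays where it is left (no return spring). It starts between 0 and 0.003.
- ink_tin: Steel ink tin, 38 mm across, 34 mm high, standing on one end of the cleaner's rear block; origin at its underside. Bystander.
- glue: White glue bottle, 36 mm across, 100 mm high, beside the cleaner on its +x side; origin at its underside. Bystander.
- palette_knife: Wooden-handled palette knife about 190 mm long, lying beside the cleaner on its -x side; origin at the middle of its underside. Bystander.
- ink_bottle: Red plastic ink bottle, 64 mm across, 150 mm high; origin at its underside. Bystander.
- tub: Black open tub with two small side handles, 96 mm across the rim, 85 mm high; origin at its underside. Bystander.
- tumbler: White open tumbler, 76 mm across, 95 mm high; origin at its underside. Bystander.
- brayer: Ink roller with a wooden handle, lying: rubber roll 40 mm across and 100 mm long, 190 mm overall; origin on the table under the roll. Bystander.

How it is judged:
On the way, in this order (a step that is already met when the one before it is completed fails the run):
1. The snap tab is pressed fully in (at least 13 of 15 mm) with the cover still on its seat (value of joint tab above 0.013 m and y of cover in the frame of cleaner below -0.045 m and z of cover in the frame of cleaner below 0.098 m), for 0.1 s.
2. The cover is being pushed off its seat by the fingers, flat on the runners (20 mm or more on its way) (y of cover in the frame of cleaner above -0.035 m and z of cover in the frame of cleaner below 0.098 m and contact force between the fingers and cover above 0.1 N), for 0.05 s.
At the end, for the whole second after the job is handed in: The cover lies still and flat on the runners (within 4 mm of their height, 6 mm of their middle line, 0.05 rad), at least 123 mm from its seat so that the whole filter is uncovered and no farther than the end stop; the tab is still in (y of cover in the frame of cleaner between 0.068 and 0.096 m and x of cover in the frame of cleaner between -0.006 and 0.006 m and z of cover in the frame of cleaner between 0.09 and 0.098 m and angle between cover's own z axis and vertical below 0.05 rad and linear speed of cover below 0.01 m/s and value of joint tab above 0.011 m); the robot touches nothing.
It fails at once if The cover is lifted off its runners or tipped up (z of cover in the frame of cleaner above 0.106 m or angle between cover's own z axis and vertical above 0.15 rad).
It fails at once if One of the seven other things on the table or on the cleaner is moved by more than 20 mm or tipped over (distance of any of ink_tin, glue, palette_knife, ink_bottle, tub, tumbler, brayer from where it was at the start of the episode above 0.02 m or angle between any of ink_tin, glue, palette_knife, ink_bottle, tub, tumbler, brayer's own z axis and vertical above 0.4 rad).
It also fails if it takes over 42 s, if anything falls off the work surface, if the arm or the gripper's body presses on something with over 40 N, if the wrist force passes 120 N, or if a joint passes its speed limit or range.

## Working session

There is one attempt and no reset: what is moved stays moved. The work goes in short steps, Python scripts to look and compute and a tool call to move; the robot and the scene stay as the last step left them, time stands still between calls to the robot, and variables do not carry over. Pictures are saved under pics/ and viewed, at most 10 in all, crops included, and the job is handed in when it is done.

Besides the shell and the picture viewer there is one more tool, called by a JSON object that holds its "fn" and its "kwargs". step_arm: Moves the arm, as the interface text tells. Its arguments: {"type":"object","properties":{"moves":{"type":"array"},"grip_force":{"type":"number"}},"required":["moves"]}

```bash
mkdir -p pics
cat > h.py <<'E'
from workcell import telemetry, imaging, env
import numpy as np, cv2
from scipy.spatial.transform import Rotation as R
def snap(n,f):
    p=imaging.camera_params(n); im=imaging.read_camera(n); cv2.imwrite(f'pics/{f}.png',im[...,::-1]); np.savez(f'pics/{f}.npz',im=im,K=p['camera_matrix'],T=p['pose']); return im
def load(f): d=np.load(f'pics/{f}.npz'); return d['im'],d['K'],d['T']
def ray(K,T,uv):
    d=np.linalg.inv(K)@np.array([uv[0],uv[1],1.]); return T[:3,3],T[:3,:3]@(d*[1,-1,-1])
def plane(f,uv,z):
    _,K,T=load(f); o,d=ray(K,T,uv); return o+d*(z-o[2])/d[2]
def tri(obs):
    A=0;b=0;ls=[]
    for f,uv in obs:
        _,K,T=load(f); o,d=ray(K,T,uv); d=d/np.linalg.norm(d); P=np.eye(3)-np.outer(d,d); A=A+P;b=b+P@o; ls.append((o,P))
    x=np.linalg.solve(A,b); return x,[np.linalg.norm(P@(x-o)) for o,P in ls]
E
python3 - <<'E'
from h import *
np.set_printoptions(precision=4,suppress=True)
for n in('top','scene'):
    snap(n,n+'0'); _,K,T=load(n+'0'); print(K,T)
p=imaging.camera_params('top'); print([k for k in p]); s=telemetry.get_state(); print(s)
E
```

```text
[[361.0216   0.     311.3205]
 [  0.     361.0216 202.7155]
 [  0.       0.       1.    ]] [[ 0.0222  0.9857 -0.1669  0.4282]
 [-0.9991  0.0281  0.0327  0.0167]
 [ 0.0369  0.166   0.9854  0.9627]
 [ 0.      0.      0.      1.    ]]
[[425.0592   0.     321.2284]
 [  0.     425.0592 200.4637]
 [  0.       0.       1.    ]] [[ 0.5444 -0.5285  0.6514  1.2088]
 [ 0.8386  0.3588 -0.4099 -0.4211]
 [-0.0171  0.7694  0.6385  0.7595]
 [ 0.      0.      0.      1.    ]]
['camera_matrix', 'pose']
{'clock': 0.1, 'joint_pos': array([-1.3136,  0.3139,  0.0451,  1.3036, -0.    ,  1.4312]), 'qvel': array([ 0.0015, -0.0007,  0.0034,  0.0015,  0.    ,  0.0017]), 'tau': array([  0.0018, -48.1729,  29.9242,   0.0128,  -0.0002,  -0.    ]), 'tcp_pos': array([ 0.2221, -0.5299,  0.2305]), 'orientation': array([-0.0008,  0.9804,  0.1971, -0.0001]), 'wrist_force': array([-0.1804,  0.0497, -0.0849]), 'ft_torque': array([-0.04  , -0.0297,  0.0046]), 'grip_force': 0.0, 'finger_gap': 0.08554099013841703}
```

View pics/top0.png

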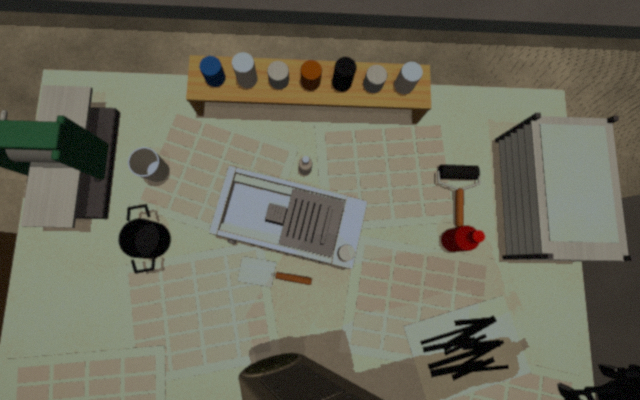

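View pics/scene0.png

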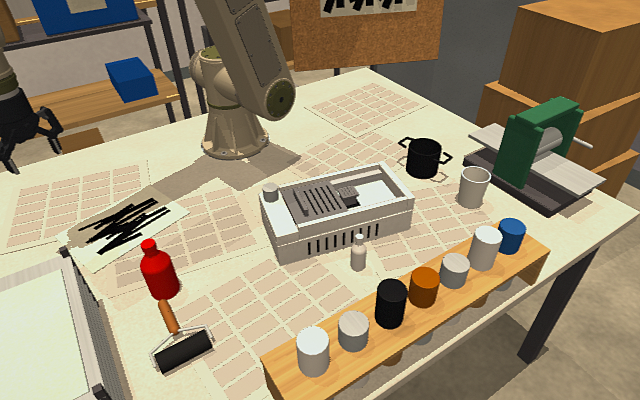

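The top view shows the cleaner with its corners near (235,170), (366,203), (353,266) and (212,232). The cover is at about (312,222), the tab at about (275,214), and the tin at (346,253) on the rear block. The cover slides toward image left (world +y). I'll enlarge both crops next.

Run:
```python
import cv2
for f,(x,y,w,h) in {'top0':(205,155,170,120),'scene0':(250,150,175,120)}.items():
    im=cv2.imread(f'pics/{f}.png')[y:y+h,x:x+w]
    im=cv2.convertScaleAbs(im,alpha=1.6 if f=='top0' else 1.2)
    cv2.imwrite(f'pics/{f}c.png',cv2.resize(im,None,fx=4.5,fy=4.5,interpolation=cv2.INTER_CUBIC))
```

```text
(no output)
```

View pics/top0c.png

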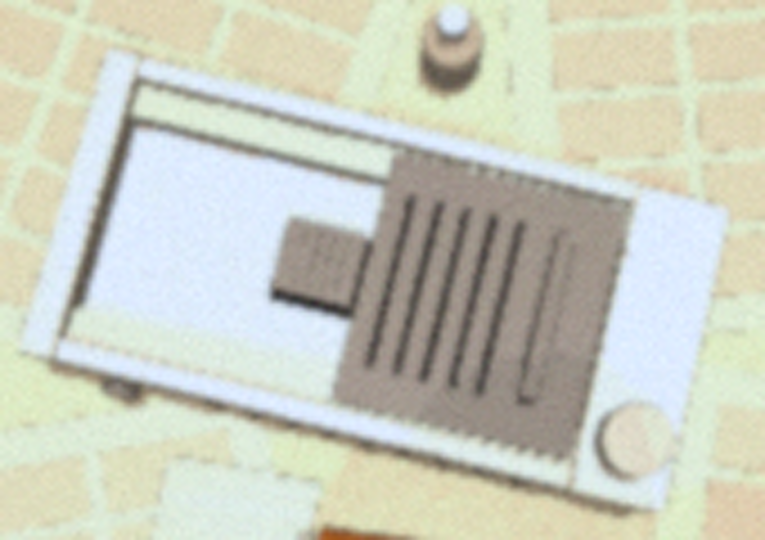

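View pics/scene0c.png

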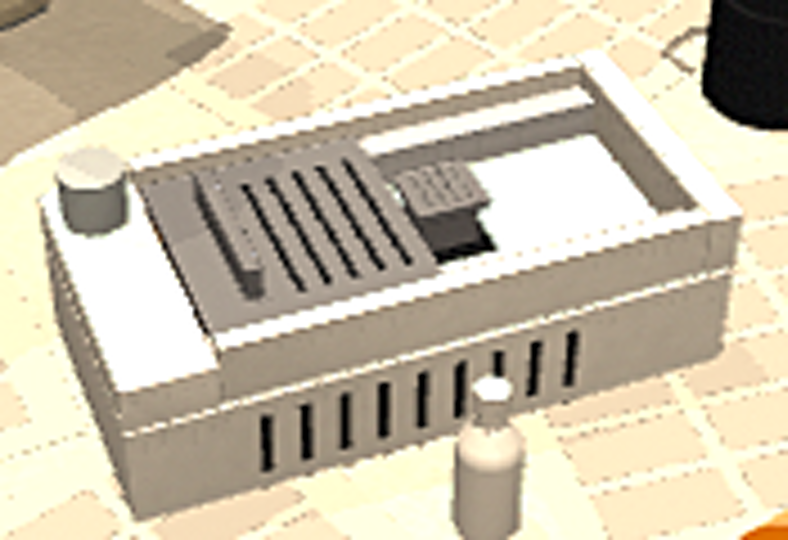

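The crops show the bar and rear block corners, the tab pad and the ridge clearly in both views. I'll triangulate those.

Run:
```python
from h import *
np.set_printoptions(precision=4,suppress=True)
t=lambda u,v:('top0',(205+u/4.5-.4,155+v/4.5-.4)); s=lambda u,v:('scene0',(250+u/4.5-.4,150+v/4.5-.4))
C={'bar+x':((110,50),(740,212),.11),'bar-x':((22,352),(583,57),.11),'rear+x':((727,208),(120,393),.1),'rear-x':((663,507),(42,203),.1),
'tab+x+y':((293,215),(492,188),.106),'tab-x+y':((272,292),(462,162),.106),'cov+x+y':((395,150),(438,272),.1),'cov-x+y':((335,397),(355,143),.1),'cov+x-y':((632,200),(215,333),.1),'ridge+x':((567,235),(255,268),.121),'ridge-x':((530,402),(197,172),.121)}
P={}
for k,(a,b,z) in C.items():
    x,e=tri([t(*a),s(*b)]); P[k]=plane(*t(*a),z); print(k,x,np.round(e,4),'top@z',P[k][:2],'scene@z',plane(*s(*b),z)[:2])
```

```text
bar+x [0.6582 0.1899 0.1081] [0.0001 0.0001] top@z [0.6576 0.1894] scene@z [0.6599 0.1882]
bar-x [0.4925 0.2228 0.1028] [0.0045 0.0045] top@z [0.4944 0.225 ] scene@z [0.4992 0.211 ]
rear+x [ 0.5832 -0.1468  0.0966] [0.0004 0.0004] top@z [ 0.5828 -0.1458] scene@z [ 0.5861 -0.1486]
rear-x [ 0.4227 -0.1114  0.0939] [0.001 0.001] top@z [ 0.4223 -0.1114] scene@z [ 0.4306 -0.1134]
tab+x+y [0.5708 0.0885 0.1122] [0.0011 0.0011] top@z [0.5712 0.088 ] scene@z [0.5651 0.0944]
tab-x+y [0.5307 0.0986 0.1001] [0.0007 0.0007] top@z [0.5297 0.0974] scene@z [0.537  0.0946]
cov+x+y [0.6066 0.0322 0.1058] [0.0032 0.0032] top@z [0.6095 0.035 ] scene@z [0.6    0.0332]
cov-x+y [0.4761 0.0631 0.0946] [0.0004 0.0004] top@z [0.4756 0.0625] scene@z [0.4822 0.0595]
cov+x-y [ 0.584  -0.0927  0.1095] [0.0001 0.0001] top@z [ 0.5857 -0.094 ] scene@z [ 0.5749 -0.0879]
ridge+x [ 0.5627 -0.0566  0.1196] [0.0008 0.0008] top@z [ 0.5621 -0.0571] scene@z [ 0.5645 -0.0567]
ridge-x [ 0.4746 -0.0392  0.1175] [0.0002 0.0002] top@z [ 0.4743 -0.0391] scene@z [ 0.4787 -0.0412]
```

{"fn": "step_arm", "kwargs": {"moves": [[[35,-28,0],[0,0,0],0],[[70,-56,0],[0,0,0],0],[[102,-82,0],[0,0,0],0],[[134,-108,0],[0,0,0],0],[[166,-134,0],[0,0,0],0],[[198,-160,0],[0,0,0],0],[[230,-186,0],[0,0,0],0],[[262,-212,0],[0,0,0],0]]}}

```text
clock: 0.77
tcp_pos: [0.3804, -0.2348, 0.2311]
orientation: [-0.0, 0.98, 0.197, -0.0]
wrist_force: [1.8, -0.5, -0.6]
finger_gap: 0.0001
grip_force: 0.0
```

{"fn": "step_arm", "kwargs": {"moves": [[[32,-26,0],[0,0,-0.12],0],[[64,-52,0],[0,0,-0.24],0],[[96,-78,0],[0,0,-0.36],0],[[128,-104,0],[0,0,-0.48],0],[[160,-130,0],[0,0,-0.6],0],[[192,-156,0],[0,0,-0.72],0],[[224,-182,0],[0,0,-0.84],0],[[256,-208,0],[0,0,-0.96],0]]}}

```text
clock: 1.43
tcp_pos: [0.5362, 0.0561, 0.231]
orientation: [-0.0, 0.777, 0.63, -0.0]
wrist_force: [0.4, -0.6, 0.1]
finger_gap: -0.0001
grip_force: 0.0
```

```bash
cat >> h.py <<'E'
C0=np.array([.5393,.0393]); YAW=-.214
def to_tool(cx,cy,z):
    s=telemetry.get_state(); c,n=np.cos(YAW),np.sin(YAW)
    w=np.r_[C0+np.array([[c,-n],[n,c]])@[cx,cy],z]; q=s['orientation']; r=R.from_quat([*q[1:],q[0]])
    p=s['tcp_pos']; y=r.as_matrix()[:,1]; m=np.array([[c,n],[-n,c]])@(p[:2]-C0)
    print('t',round(s['clock'],2),'tcp',p.round(4),'clean',m.round(4),'tilt',r.as_matrix()[:,2].round(3),'yawerr',round(np.arctan2(y[1],y[0])-YAW,3),'gap',round(s['finger_gap'],4),'F',s['wrist_force'].round(2))
    print('shift mm',(r.inv().apply(w-p)*1000).round(1))
E
python3 -c "
from h import *
to_tool(0,.034,.13)"
```

```text
t 1.43 tcp [0.5362 0.0561 0.231 ] clean [-0.0066  0.0157] tilt [-0. -0. -1.] yawerr 0.006 gap -0.0001 F [ 0.39 -0.58  0.09]
shift mm [ 18.2   6.7 101. ]
```

{"fn": "step_arm", "kwargs": {"moves": [[[17,6,30],[0,0,0],0],[[17,6,61],[0,0,0],0],[[17,6,61],[0,0,0],0],[[17,6,61],[0,0,0],0]]}}

```text
clock: 1.77
tcp_pos: [0.5433, 0.0695, 0.1685]
orientation: [-0.002, 0.778, 0.628, -0.002]
wrist_force: [0.7, -0.6, 0.3]
finger_gap: -0.0
grip_force: 0.0
```

```bash
python3 -c "
from h import *
snap('wrist','w1')
to_tool(0,.034,.12)"
```

```text
t 1.82 tcp [0.5447 0.069  0.1704] clean [-0.0011  0.0302] tilt [-0.002 -0.    -1.   ] yawerr -0.0 gap 0.0001 F [-0.19  0.09  1.07]
shift mm [ 3.8  1.1 50.4]
```

View pics/w1.png

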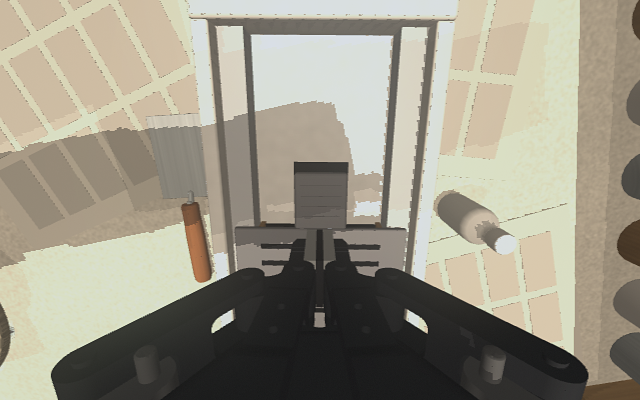

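The wrist view shows the tab centred at about (321,196), with its front corners at (295,163) and (348,163). The cover's front edge is at row 228.

```bash
python3 -c "
from h import *
c,n=np.cos(YAW),np.sin(YAW);M=np.array([[c,n],[-n,c]])
print(load('w1')[2].round(3))
for uv,z in [((295,163),.106),((348,163),.106),((348,229),.106),((295,229),.106),((235,228),.1),((406,228),.1),((190,14),.11),((456,14),.11)]: print(uv,(M@(plane('w1',uv,z)[:2]-C0)).round(4))
"
```

```text
[[ 0.977  0.202  0.061  0.558]
 [-0.211  0.942  0.262  0.136]
 [-0.005 -0.269  0.963  0.312]
 [ 0.     0.     0.     1.   ]]
(295, 163) [-0.0204  0.0654]
(348, 163) [0.0181 0.0654]
(348, 229) [0.0196 0.014 ]
(295, 229) [-0.0215  0.0138]
(235, 228) [-0.07    0.0121]
(406, 228) [0.0663 0.0125]
(190, 14) [-0.0837  0.1597]
(456, 14) [0.0824 0.1596]
```

{"fn": "step_arm", "kwargs": {"moves": [[[5,1,30],[0,0,0],0],[[5,1,56],[0,0,0],0],[[5,1,62],[0,0,0],0],[[5,1,66],[0,0,0],0],[[5,1,70],[0,0,0],0],[[5,1,74],[0,0,0],0],[[5,1,77],[0,0,0],0],[[5,1,78],[0,0,0],0]]}}

```text
clock: 2.48
tcp_pos: [0.5483, 0.0733, 0.0932]
orientation: [0.001, 0.779, 0.627, 0.001]
wrist_force: [-1.5, -2.8, 5.0]
finger_gap: -0.0002
grip_force: 1.9
```

{"fn": "step_arm", "kwargs": {"moves": [[[0,0,1],[0,0,0],0],[[0,0,1],[0,0,0],0]]}}

```text
clock: 2.65
tcp_pos: [0.5483, 0.0735, 0.0919]
orientation: [0.001, 0.779, 0.627, 0.0]
wrist_force: [-0.8, -2.5, 3.9]
finger_gap: 0.0
grip_force: 1.8
```

```bash
python3 -c "
from h import *
to_tool(0,.036,.091)"
```

```text
t 2.65 tcp [0.5483 0.0735 0.0919] clean [0.0016 0.0353] tilt [ 0.002 -0.001 -1.   ] yawerr -0.0 gap 0.0 F [-0.8  -2.53  3.89]
shift mm [ 0.7 -1.6  0.9]
```

Force is about 4 N and the tab is still moving. I'll press on until it reaches the hard stop.

{"fn": "step_arm", "kwargs": {"moves": [[[0,0,1],[0,0,0],0],[[0,0,2],[0,0,0],0],[[0,0,3],[0,0,0],0],[[0,0,3],[0,0,0],0]]}}

```text
clock: 2.98
tcp_pos: [0.5485, 0.0736, 0.0909]
orientation: [0.001, 0.779, 0.628, 0.001]
wrist_force: [-5.0, -3.6, 18.6]
finger_gap: -0.0
grip_force: 9.3
```

The hard stop is reached: 18.6 N at z = 0.091. Next I retract and go behind the ridge.

{"fn": "step_arm", "kwargs": {"moves": [[[0,0,-20],[0,0,0],0],[[0,0,-50],[0,0,0],0],[[0,0,-70],[0,0,0],0],[[-40,0,-72],[0,0,0],0],[[-80,0,-72],[0,0,0],0],[[-120,0,-72],[0,0,0],0],[[-156,0,-72],[0,0,0],0],[[-156,0,-72],[0,0,0],0]]}}

```text
clock: 3.65
tcp_pos: [0.5137, -0.0832, 0.1601]
orientation: [0.001, 0.78, 0.625, -0.0]
wrist_force: [0.9, 0.6, 0.1]
finger_gap: 0.0002
grip_force: 0.0
```

```bash
python3 -c "
from h import *
snap('wrist','w2');snap('top','t2')
to_tool(-.001,-.121,.107)
im=load('t2')[0][155:275,205:375,::-1]
a=cv2.resize(cv2.convertScaleAbs(im,alpha=1.6),(640,452)); b=load('w2')[0][:,:,::-1]
cv2.imwrite('pics/c2.png',np.hstack([cv2.resize(a,(400,282)),cv2.resize(b,(400,282))[:,:,:]]))
"
```

```text
t 3.75 tcp [ 0.5142 -0.0793  0.16  ] clean [ 0.0007 -0.1213] tilt [ 0.     0.001 -1.   ] yawerr -0.003 gap -0.0002 F [-0.6  -0.08 -1.  ]
shift mm [ 0.2 -1.7 53. ]
```

View pics/c2.png

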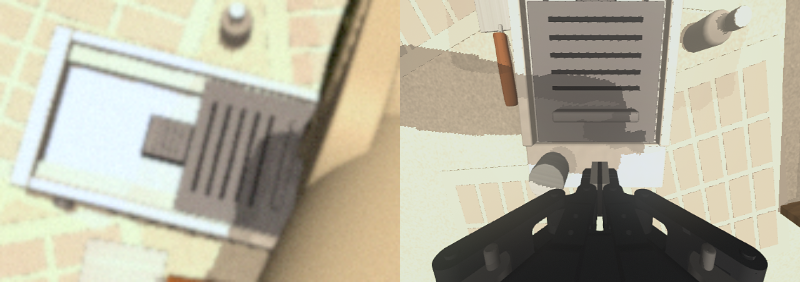

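The tab is in and the cover is still seated. The ridge lies ahead of the fingertips. I'll measure its rear edge in the wrist picture.

```bash
python3 -c "
from h import *
im=cv2.cvtColor(load('w2')[0],cv2.COLOR_RGB2GRAY).astype(int)
print(im[145:215,280:330].mean(1).round().astype(int))
c,n=np.cos(YAW),np.sin(YAW);M=np.array([[c,n],[-n,c]])
for uv,z in [((245,173),.121),((381,173),.121),((313,173),.121),((313,205),.1)]: print(uv,(M@(plane('w2',uv,z)[:2]-C0)).round(4))
"
```

```text
[102 103 105 105 102  98  96  96  97  81  66  68  68  79  98 103 111 110
 109 109 108 108 107 106 105 104  94  85  87 100  99  99  99  99  99  99
  99  99  99  99 100 100 100 100 100 100 100 100 100 100 100 101 102 102
 104  90 121 119 131 162 178 182 189 193 192 192 192 193 192 192]
(245, 173) [-0.0469 -0.0926]
(381, 173) [ 0.0415 -0.0931]
(313, 173) [-0.0027 -0.0929]
(313, 205) [-0.0035 -0.1213]
```

{"fn": "step_arm", "kwargs": {"moves": [[[0,-3,25],[0,0,0],0],[[0,-3,45],[0,0,0],0],[[0,-3,52],[0,0,0],0],[[0,-3,52],[0,0,0],0],[[4,-3,52],[0,0,0],0],[[8,-3,52],[0,0,0],0],[[12,-3,52],[0,0,0],0],[[16,-3,52],[0,0,0],0]]}}

```text
clock: 4.42
tcp_pos: [0.5157, -0.0617, 0.1093]
orientation: [0.001, 0.778, 0.628, 0.001]
wrist_force: [0.3, -3.4, 0.6]
finger_gap: -0.0002
grip_force: 0.7
```

{"fn": "step_arm", "kwargs": {"moves": [[[4,0,0],[0,0,0],0],[[8,0,0],[0,0,0],0],[[12,0,0],[0,0,0],0],[[16,0,0],[0,0,0],0],[[20,0,0],[0,0,0],0],[[24,0,0],[0,0,0],0],[[28,0,0],[0,0,0],0],[[32,0,0],[0,0,0],0]]}}

```text
clock: 5.08
tcp_pos: [0.5216, -0.0306, 0.1083]
orientation: [0.0, 0.779, 0.628, -0.0]
wrist_force: [-0.1, -2.5, 2.4]
finger_gap: -0.0001
grip_force: 1.0
```

```bash
python3 -c "
from h import *
to_tool(-.0025,.031,.108)
im=snap('scene','s3');cv2.imwrite('pics/s3c.png',cv2.resize(im[140:280,240:430,::-1],None,fx=3,fy=3))
"
```

```text
t 5.08 tcp [ 0.5216 -0.0306  0.1083] clean [-0.0024 -0.0721] tilt [-0. -0. -1.] yawerr -0.0 gap -0.0001 F [-0.14 -2.48  2.39]
shift mm [ 1.031e+02 -1.000e-01  3.000e-01]
```

View pics/s3c.png

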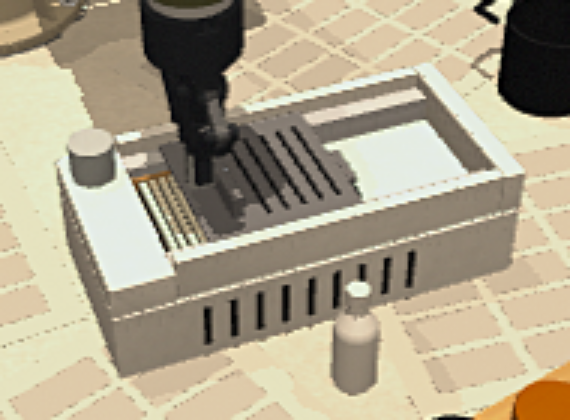

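The scene view shows the cover sliding flat, with the filter appearing behind it at about (170,210), and straight. I'll go on for the remaining 103 mm or so.

{"fn": "step_arm", "kwargs": {"moves": [[[5,0,0],[0,0,0],0],[[10,0,0],[0,0,0],0],[[15,0,0],[0,0,0],0],[[20,0,0],[0,0,0],0],[[25,0,0],[0,0,0],0],[[30,0,0],[0,0,0],0],[[35,0,0],[0,0,0],0],[[40,0,0],[0,0,0],0]]}}

```text
clock: 5.8
tcp_pos: [0.5301, 0.0087, 0.1082]
orientation: [-0.0, 0.779, 0.628, -0.0]
wrist_force: [-0.5, -1.5, 1.0]
finger_gap: -0.0002
grip_force: 0.6
```

{"fn": "step_arm", "kwargs": {"moves": [[[5,0,0],[0,0,0],0],[[10,0,0],[0,0,0],0],[[15,0,0],[0,0,0],0],[[20,0,0],[0,0,0],0],[[25,0,0],[0,0,0],0],[[30,0,0],[0,0,0],0],[[35,0,0],[0,0,0],0],[[40,0,0],[0,0,0],0]]}}

```text
clock: 6.47
tcp_pos: [0.5386, 0.0477, 0.1082]
orientation: [-0.0, 0.779, 0.628, -0.0]
wrist_force: [0.3, -1.1, -0.9]
finger_gap: 0.0003
grip_force: 0.4
```

{"fn": "step_arm", "kwargs": {"moves": [[[4,0,0],[0,0,0],0],[[8,0,0],[0,0,0],0],[[12,0,0],[0,0,0],0],[[15,0,0],[0,0,0],0],[[18,0,0],[0,0,0],0],[[20,0,0],[0,0,0],0],[[22,0,0],[0,0,0],0],[[22,0,0],[0,0,0],0]]}}

```text
clock: 7.13
tcp_pos: [0.5433, 0.0691, 0.1083]
orientation: [-0.0, 0.778, 0.628, 0.0]
wrist_force: [0.2, -0.3, 0.8]
finger_gap: -0.0003
grip_force: 0.0
```

```bash
python3 -c "
from h import *
to_tool(-.0025,.031,.108)
"
```

```text
t 7.13 tcp [0.5433 0.0691 0.1083] clean [-0.0024  0.03  ] tilt [ 0.  0. -1.] yawerr 0.0 gap -0.0003 F [ 0.24 -0.32  0.78]
shift mm [ 1.  -0.1  0.3]
```

Now I back off, rise clear and retreat toward -y, then check the result.

{"fn": "step_arm", "kwargs": {"moves": [[[-8,0,0],[0,0,0],0],[[-20,0,-5],[0,0,0],0],[[-30,0,-40],[0,0,0],0],[[-50,0,-75],[0,0,0],0],[[-80,0,-100],[0,0,0],0],[[-110,0,-120],[0,0,0],0],[[-145,0,-120],[0,0,0],0],[[-180,0,-120],[0,0,0],0]]}}

```text
clock: 7.8
tcp_pos: [0.5052, -0.1097, 0.2309]
orientation: [0.002, 0.779, 0.628, 0.001]
wrist_force: [0.7, -0.2, -1.1]
finger_gap: 0.0005
grip_force: 0.0
```

{"fn": "step_arm", "kwargs": {"moves": [[[-35,0,0],[0,0,0],0],[[-70,0,0],[0,0,0],0],[[-100,0,0],[0,0,0],0],[[-100,0,0],[0,0,0],0],[[-100,0,0],[0,0,0],0]]}}

```text
clock: 8.22
tcp_pos: [0.4827, -0.2072, 0.2286]
orientation: [0.0, 0.78, 0.626, 0.0]
wrist_force: [-0.1, 0.0, -0.3]
finger_gap: -0.0001
grip_force: 0.0
```

```bash
python3 -c "
from h import *
im=snap('top','t4');im2=snap('scene','s4')
a=cv2.resize(cv2.convertScaleAbs(im[155:275,205:375,::-1],alpha=1.6),None,fx=4.5,fy=4.5,interpolation=cv2.INTER_CUBIC)
cv2.imwrite('pics/t4c.png',a);cv2.imwrite('pics/s4c.png',cv2.resize(im2[140:280,240:430,::-1],None,fx=3,fy=3))
"
```

```text
(no output)
```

View pics/t4c.png

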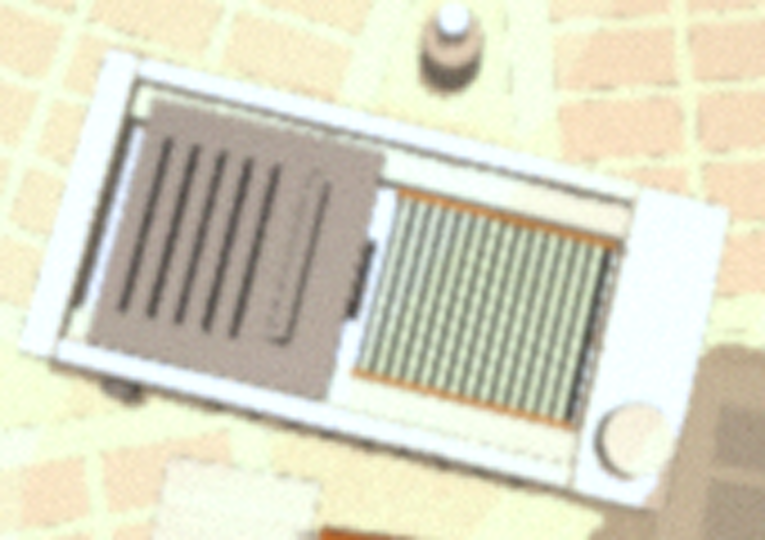

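View pics/s4c.png

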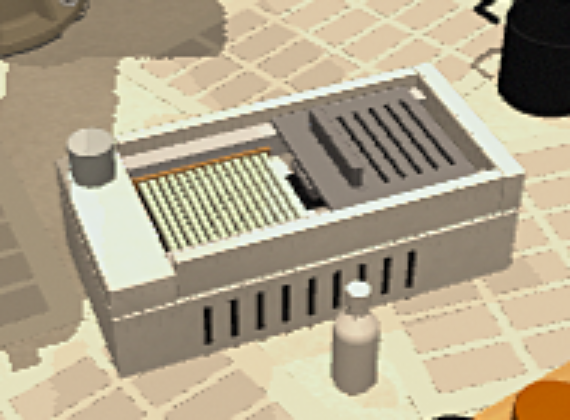

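Both views show the cover flat and straight. The whole filter is uncovered, about 133 mm of travel against a required 123–145, and the tin and glue stand where they were. The arm is clear, so I'm handing in.

```bash
python3 -c "
from h import *
print(env.hand_in())"
```

```text
the job is handed in; nothing more can be done
None
```

I pressed the snap tab in to its hard stop and pushed the cover about 133 mm, so it lies flat on the runners with the whole filter uncovered. The arm is clear, nothing else looked moved in the final pictures, and the job is handed in; hand-in returned no verdict.

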